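Slide the bit-holder board into its rack and lock it

ROBOT

A 6-joint arm with a two-finger parallel gripper is mounted at the origin on the work surface. World frame = base frame: x ahead of the robot, y to its left, z up, the work surface at z = 0. Lengths are in mm, angles in rad, forces in N, time in s.
With the tool pointing down it reaches from about 425 to 1125 mm from the base axis. Payload 14.9 kg.
Tool frame: the origin (TCP) lies midway between the tips of the shut fingers; the grasp point (between the pads) lies 19 mm behind it; z points along the fingers, y is the line along which they close (so a half turn about z gives the same grasp; the last joint's range is limited). The gripper opens to 91 mm and grips with 3 to 60 N. Pads are 32 mm wide; open, the fingers measure 118 mm over their backs; the gripper's body (76 mm by 178 mm) begins 60 mm behind the grasp point.
Start: joints at [-1.148, 0.379, 1.734, -0, 1.028, -0.033], TCP at [308.124, -628.552, 182.732] pointing down, gripper open.
Joint ranges: [-2.77, 2.77], [-0.74, 2.19], [0, 2.66], [-1.06, 4.2], [0.31, 2.87], [-3.08, 3.08]. Speed limits (rad/s): [1.89, 1.89, 2.39, 3.14, 3.14, 3.14].

INTERFACE

Orientations are given as a unit quaternion [x, y, z, w].
In Python, from station import robot, camera, sign_off gives the robot as it stands.
- The arm moves only by the tool arm_command, never from a script. Its argument "plan" is a list that holds one entry, the list of rows, each a list of 7 numbers: the shift along the world's x, y, z in cm, then the turn, a rotation vector about the world's x, y, z in rad, then the gripper's target within -1 to 1 (fully open at 1, half-way at 0, shut at -1). In form: [[[tx, ty, tz, wx, wy, wz, fingers], ...]]. A call has 1 to 20 rows; each row shifts and turns the commanded pose from where the row before left it; what a row does not reach is not made up. A row lasts 1/8 s, in which the tool goes at most 62.5 mm and 10.7 degrees, less where a joint would pass 70% of its speed; a pose out of reach is approached as far as the arm can. A call is refused whole if a number of a shift passes 6.25 or a number of a turn 0.188, either way. A call with a gripper value outside its range is refused whole. The fingers move at their own pace and stop on an object; "grip_force" is the grip in N (left out, the last holds). Time passes only in rows, so rows that do not move let the fingers close. It gives the time, the measured TCP pose, the force, the opening and the grip force at its end, in the units of the state.
- robot.state(): the state, without advancing time (a new reading comes with each control period).
- camera(name): name is "scene" or "top" or "wrist"; returns a dict with "img" (384x512x3 uint8, blue, green, red), "z_map" (384x512 float32, mm along the optical axis (not along the pixel's ray), 0 where there is no reading), "mtx" (3x3 intrinsics, pixels), "camera_from_world" (4x4, takes a point from world to camera coordinates). Camera axes: x right, y down, z forward; pixel columns grow to the right and rows downward; lengths in mm; the calibration is good to about 2 mm. A picture is of the moment at which its call begins.
- sign_off(): hands the job in; it is judged then, once.
The state is a dict: "t": time; "joint_pos": joint angles; "qd": joint speeds; "tau": joint torques, N m; "position": TCP position; "tcp_rot": TCP orientation; "ft_force": force on the tool from outside, world axes, zero at the start; "wrist_torque": the same for the moment, N m; "gripper_width": finger opening in mm; "grasp_force": force on a finger pad.
Only numpy, scipy, OpenCV 4.12 (cv2) and the standard library are available. Lean on these libraries where they do the work, as an engineer would, in place of code of your own. Each camera call takes 0.05 s, during which the arm holds its last target. There are 200 camera calls.

TASK

Push the plywood board along the rack's rails, away from its upstand, with your fingertips until you feel it drop into the locating notches and sit down. Then push the steel keeper bolt beside it fully home over the board's edge, by its upright knob, and leave everything. Only push: do not lift or tip the board, and leave the bottle, screwdriver and red bin where they are.

Things in the scene. Friction and masses are not known exactly. Their poses are not given: they have to be found in the camera images.
- rack: Low metal rack fixed to the bench. Origin on the bench top midway between the rails, z up. Rails run along y from -180 to +160 mm, tops 48 mm high; push the board to +y. Keeper on the -x side. Flanges at x = +-77 to 86 mm, 65 mm high, guide the board's sides with 1.7 mm play. Between the rails (x within +-37 mm) it is open but for two 12 mm high cross bars.
- rack_seat (a point): Where the board's origin lies once seated: x 0, y +50 mm, 40 mm above the bench in the rack's frame. Only there do the board's four feet drop into notches in the rails, 8 mm deep, with 3 mm play either way along y; the notches' upright far walls then stop the board. It starts 65 to 115 mm short of this.
- board: Loose drilled plywood board, 0.4 to 0.9 kg, 150 mm wide (x), 160 long (y), 15 thick, on feet 10 mm high; slides by friction, 2 to 10 N. Origin level with the feet's undersides, below its centre; axes as the rack's. Origin 48 mm above the bench on the rails, 40 when seated; top 25 mm above origin. An upstand 14 mm thick, 20 high stands along its -y edge.
- board_edge (a point): Centre of the upstand's outer face, flush with the board's -y edge: y = -80 mm, 35 mm above the board's origin. The upright push face reaches from 10 to 45 mm above the origin and over the full 150 mm width; push here towards the rack's +y.
- keeper (a joint): Travel of the keeper bolt in m, towards the rack's +x: 0 open, 0.035 fully home (hard stop); starts at 0 to 0.008. Stays where left; friction about 2 N. Its steel blade (60 x 20 x 5 mm, underside 67.5 mm above the bench) passes 2.5 mm over the seated board's edge; while the board is not seated the blade is in its way.
- keeper_knob (a point): Middle of the keeper's upright round knob, 16 mm in diameter, from 72.5 to 107.5 mm above the bench, at the rack's y = +60 mm, x = -115 mm plus the joint's value; push it towards the rack's +x. The block below reaches from x = -86 to -156 mm, 44 mm wide along y, 66.5 mm high, with straps to 74.5 mm on both sides of the blade.
- bottle_mid (a point): Middle of a small blue bottle, 48 mm in diameter, 85 mm high, standing beside the rack on its +x side; leave it.
- screwdriver: Screwdriver 170 mm long, 26 mm thick, origin under its middle, lying on the bench beside the rack on the keeper's side, near the rack's -y end; leave it.
- bin_mid (a point): Middle of a small open red plastic bin, 110 x 90 x 50 mm, on the bench past the rack's +y end; leave it.
Mind the look-alikes: they are no part of the job. Of the things that look like the board, the middle-sized one is meant.

How it is judged:
By the outcome, as a careful person would: the job done as asked, in the order asked, and still so for the second after the job is handed in, with the robot touching nothing.
It also fails if it takes over 45 s, if anything falls off the work surface, if the arm or the gripper's body presses on something with over 40 N, if the wrist force passes 120 N, or if a joint passes its speed limit or range.

## Working session

There is one attempt and no reset: what is moved stays moved. The work goes in short steps, Python scripts to look and compute and a tool call to move; the robot and the scene stay as the last step left them, time stands still between calls to the robot, and variables do not carry over. Pictures are saved under pics/ and viewed, at most 10 in all, crops included, and the job is handed in when it is done.

Besides the shell and the picture viewer there is one more tool, called after "Call:" as name(argument=value, ...) on one line, values as JSON. arm_command: Moves the arm, as the interface text tells. Its arguments: {"type":"object","properties":{"plan":{"type":"array"},"grip_force":{"type":"number"}},"required":["plan"]}

```bash
mkdir -p pics; cat > h.py <<'E'
import numpy as np, cv2
from station import robot, camera, sign_off
def world(c,u,v,z=None):
    z=c["z_map"][int(v),int(u)] if z is None else z
    p=np.linalg.inv(c["mtx"])@[u,v,1]*z
    return (np.linalg.inv(c["camera_from_world"])@[*p,1])[:3]
def onplane(c,u,v,h):
    T=np.linalg.inv(c["camera_from_world"]);d=T[:3,:3]@np.linalg.inv(c["mtx"])@[u,v,1];o=T[:3,3]
    return o+d*(h-o[2])/d[2]
E
python3 - <<'E'
from h import *
import pickle
for n in("top","scene"):
    c=camera(n);pickle.dump(c,open(n+".pkl","wb"))
    cv2.imwrite(f"pics/{n}0.png",cv2.resize(c["img"],(800,600),interpolation=cv2.INTER_CUBIC))
print(robot.state())
E
```

```text
{'t': 0.1, 'joint_pos': array([-1.14830409e+00,  3.79360251e-01,  1.73470395e+00,  2.11027521e-05,
        1.02849787e+00, -3.33288494e-02]), 'qd': array([ 2.03664233e-03, -2.65325707e-03, -4.74055140e-05, -9.58580830e-04,
       -3.65340068e-04, -4.12419945e-04]), 'tau': array([ 3.35778004e-04, -7.65033031e+01, -4.35293019e+01,  6.51949318e-02,
        3.98264662e-02, -1.76917843e-05]), 'position': array([ 307.96754442, -628.19664772,  182.16010357]), 'tcp_rot': array([ 9.74141736e-01,  2.25937256e-01, -8.48569409e-05, -4.77308087e-04]), 'ft_force': array([-0.0828619 ,  0.10249005,  0.01821219]), 'wrist_torque': array([ 0.04580019, -0.05641805, -0.02521245]), 'grasp_force': 0.0, 'gripper_width': 91.26335701483251}
```

View pics/top0.png

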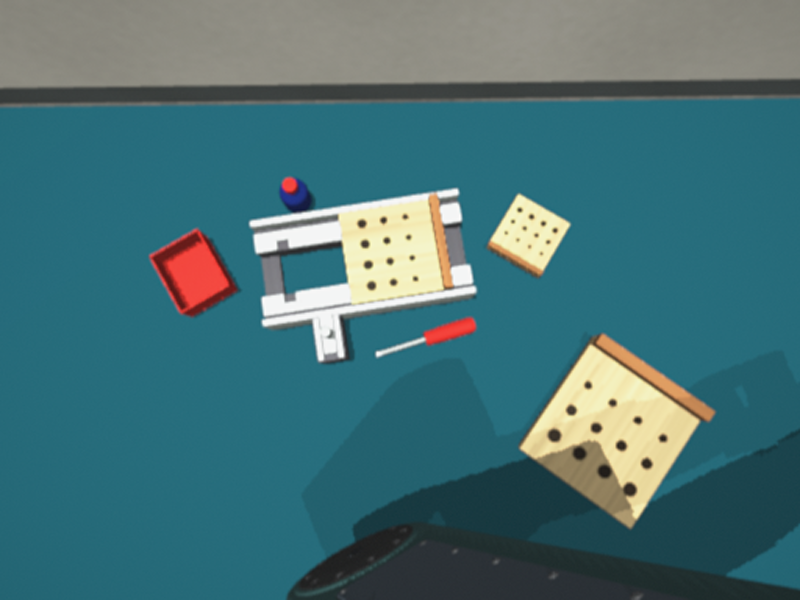

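View pics/scene0.png

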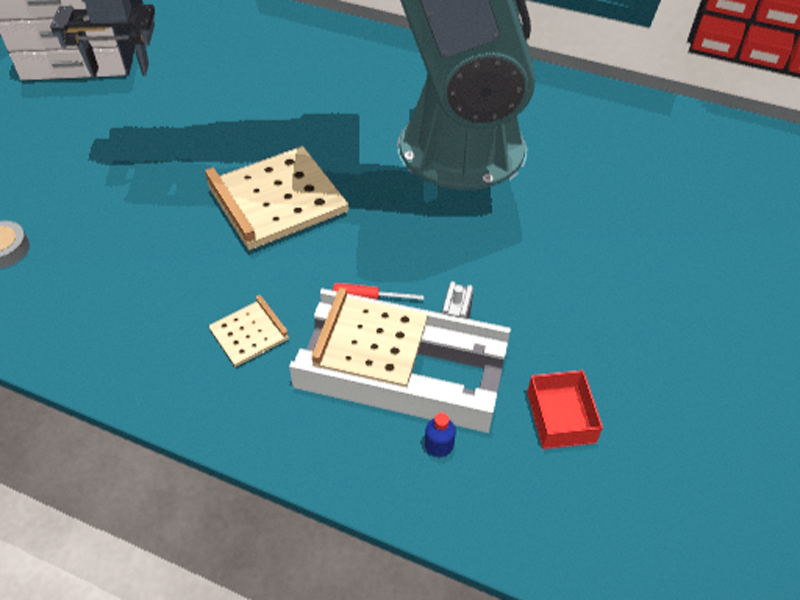

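The top view shows the rack with the middle-sized board. Flange corners lie at about (250,222), (458,191), (475,292) and (264,324). The upstand is at the right, (441,240), and the keeper at (328,335). The push goes left in the image.

```bash
python3 - <<'E'
from h import *
import pickle
c=pickle.load(open("top.pkl","rb"));s=512/800
for n,u,v,h in [("fl+x+y",250,222,65),("fl+x-y",458,191,65),("fl-x-y",475,292,65),("fl-x+y",264,324,65),("up a",439,195,93),("up b",452,288,93),("up inner a",430,196,93),("knob",327,333,107),("blk",317,360,66),("blk",345,358,66),("board+y a",339,212,73),("board+y b",351,304,73)]:
    print(n,onplane(c,u*s,v*s,h).round(1), world(c,u*s,v*s).round(1))
im=c["img"][105:245,150:315]
cv2.imwrite("pics/crop.png",cv2.resize(im,None,fx=4.8,fy=4.2,interpolation=cv2.INTER_CUBIC))
E
```

```text
fl+x+y [660.1 288.   65. ] [660.1 287.9  65.1]
fl+x-y [708.3 -48.3  65. ] [730.  -54.9   1.7]
fl-x-y [542.3 -71.4  65. ] [542.6 -71.6  62.8]
fl-x+y [494.5 261.6  65. ] [494.3 261.1  66.8]
up a [692.4 -15.5  93. ] [701.7 -17.4  65.4]
up b [544.3 -32.7  93. ] [553.4 -37.5  39.2]
up inner a [691.   -1.3  93. ] [691.2  -1.4  92.2]
knob [475.4 157.  107. ] [475.1 156.6 109.9]
blk [437.2 177.4  66. ] [440.5 186.9  -0.8]
blk [440.  133.8  66. ] [441.3 136.3  39.4]
board+y a [672.7 143.6  73. ] [676.  144.7  62.3]
board+y b [523.8 124.   73. ] [528.5 126.8  40.5]
```

View pics/crop.png

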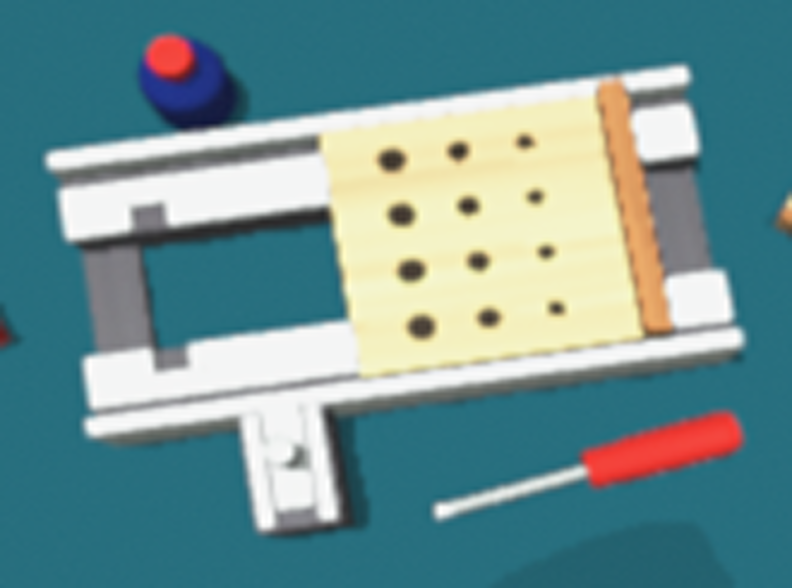

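Rack pose: origin about (600,117), with its +y axis along (-0.142, 0.990). The board's push face is at rack y of about -143, so it must travel about 113 mm. I'll go above the start side with the fingers spread across the rack.

Call:
arm_command(plan=[[[1.6, 2.8, 0, 0, 0, 0.063, 1], [1.6, 2.8, 0, 0, 0, 0.063, 1], [1.6, 2.8, 0, 0, 0, 0.063, 1], [1.6, 2.8, 0, 0, 0, 0.063, 1], [1.6, 2.8, 0, 0, 0, 0.063, 1], [1.6, 2.8, 0, 0, 0, 0.063, 1], [1.6, 2.8, 0, 0, 0, 0.063, 1], [1.6, 2.8, 0, 0, 0, 0.063, 1], [1.6, 2.8, 0, 0, 0, 0.063, 1], [1.6, 2.8, 0, 0, 0, 0.063, 1], [1.6, 2.8, 0, 0, 0, 0.063, 1], [1.6, 2.8, 0, 0, 0, 0.063, 1], [1.6, 2.8, 0, 0, 0, 0.063, 1], [1.6, 2.8, 0, 0, 0, 0.063, 1], [1.6, 2.8, 0, 0, 0, 0.063, 1], [1.6, 2.8, 0, 0, 0, 0.063, 1], [1.6, 2.8, 0, 0, 0, 0.063, 1], [1.6, 2.8, 0, 0, 0, 0.063, 1], [1.6, 2.8, 0, 0, 0, 0.063, 1], [1.6, 2.8, 0, 0, 0, 0.063, 1]]])

```text
t: 2.6
position: [628.3, -67.5, 182.4]
tcp_rot: [0.653, 0.757, -0.0, -0.0]
ft_force: [0.2, -0.4, 0.2]
gripper_width: 91.1
grasp_force: 0.0
```

```bash
cat >> h.py <<'E'
Y=np.array([-.1418,.9899]);X=np.array([.9899,.1418]);O=np.array([599.9,117.4])
def rack(p): d=np.array(p[:2])-O; return (round(d@X,1),round(d@Y,1),round(float(p[2]),1))
def st():
    s=robot.state();from scipy.spatial.transform import Rotation as R
    M=R.from_quat(s["tcp_rot"]).as_matrix();f=s["ft_force"]
    print("t",s["t"],"rack",rack(s["position"]),"toolx yaw",np.arctan2(M[1,0],M[0,0]).round(3),"tilt",M[:,2].round(3),"F rack",(f[:2]@X).round(1),(f[:2]@Y).round(1),f[2].round(1),"w",s["gripper_width"])
E
python3 - <<'E'
from h import *
st()
c=camera("wrist");cv2.imwrite("pics/w1.png",cv2.resize(c["img"],(800,600)))
E
```

```text
t 2.6 rack (np.float64(1.9), np.float64(-187.1), 182.4) toolx yaw 1.718 tilt [-0.001  0.    -1.   ] F rack 0.2 -0.4 0.2 w 91.14731493685633
```

View pics/w1.png

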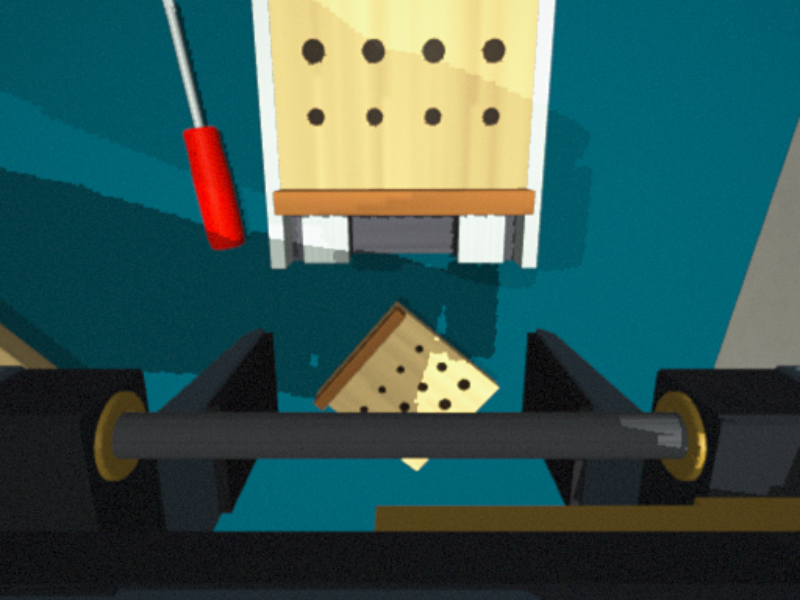

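The board and rack look square to the gripper: the upstand is level at v≈203 and the rack is centred at u≈405. Next: descend and approach.

Call:
arm_command(plan=[[[0, 0, -1.4, 0, 0, 0, 1], [0, 0, -1.4, 0, 0, 0, 1], [0, 0, -1.4, 0, 0, 0, 1], [0, 0, -1.4, 0, 0, 0, 1], [0, 0, -1.4, 0, 0, 0, 1], [0, 0, -1.4, 0, 0, 0, 1], [0, 0, -1.4, 0, 0, 0, 1], [0, 0, -1.4, 0, 0, -0.005, 1], [-0.14, 0.99, 0, 0, 0, 0, 1], [-0.14, 0.99, 0, 0, 0, 0, 1], [-0.07, 0.5, 0, 0, 0, 0, 1], [-0.07, 0.5, 0, 0, 0, 0, 1], [-0.07, 0.5, 0, 0, 0, 0, 1], [0, 0, 0, 0, 0, 0, 1]]])

```text
t: 4.4
position: [623.2, -33.5, 70.8]
tcp_rot: [0.656, 0.755, 0.0, 0.0]
ft_force: [-0.3, 0.6, 0.7]
gripper_width: 91.3
grasp_force: 0.0
```

```bash
python3 -c "
from h import *
st()"
```

```text
t 4.4 rack (np.float64(1.7), np.float64(-152.6), 70.8) toolx yaw 1.711 tilt [ 0. -0. -1.] F rack -0.2 0.7 0.7 w 91.33654054551928
```

Call:
arm_command(plan=[[[-0.07, 0.5, 0, 0, 0, 0, 1], [-0.07, 0.5, 0, 0, 0, 0, 1], [-0.07, 0.5, 0, 0, 0, 0, 1], [-0.07, 0.5, 0, 0, 0, 0, 1], [-0.07, 0.5, 0, 0, 0, 0, 1], [-0.07, 0.5, 0, 0, 0, 0, 1]]])

```text
t: 5.15
position: [619.0, -3.4, 70.7]
tcp_rot: [0.656, 0.755, 0.0, -0.0]
ft_force: [-0.4, 0.5, 0.2]
gripper_width: 91.2
grasp_force: 0.0
```

```bash
python3 -c "
from h import *
st()"
```

```text
t 5.15 rack (np.float64(1.8), np.float64(-122.3), 70.7) toolx yaw 1.711 tilt [ 0.  0. -1.] F rack -0.4 0.6 0.2 w 91.16477318385004
```

No push force yet although the TCP is past the estimated face, so I'll look.

```bash
python3 - <<'E'
from h import *
c=camera("top");a=c["img"][105:245,150:330];d=camera("scene");b=d["img"][160:290,170:340]
f=lambda i:cv2.resize(i,(700,290),interpolation=cv2.INTER_CUBIC)
cv2.imwrite("pics/p2.png",np.vstack([f(a),f(b)]))
E
```

```text
(no output)
```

View pics/p2.png

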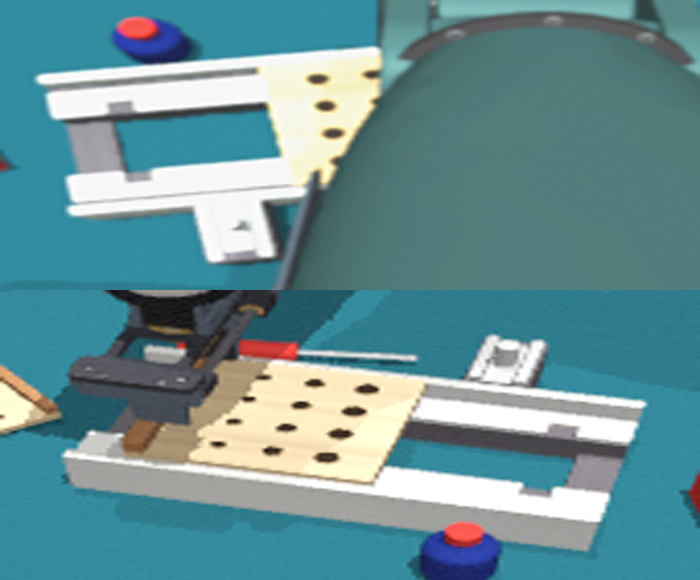

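```bash
python3 - <<'E'
from h import *
from scipy.spatial import cKDTree
import pickle
for nm,cs in (("before",[pickle.load(open("top.pkl","rb")),pickle.load(open("scene.pkl","rb"))]),("now",[camera("top"),camera("scene")])):
  for k,c in enumerate(cs):
    v,u=np.mgrid[0:384,0:512];z=c["z_map"];ok=z>0
    p=np.linalg.inv(c["mtx"])@np.stack([u[ok],v[ok],np.ones(ok.sum())])*z[ok]
    T=np.linalg.inv(c["camera_from_world"]);w=(T[:3,:3]@p).T+T[:3,3]
    d=w[:,:2]-O;x=d@X;y=d@Y;h=w[:,2]
    print(nm,k)
    for lo,hi in((-60,-45),(-10,10),(45,60)):
        m=(x>lo)&(x<hi)&(abs(y+60)<160)
        print(lo,[(int(b),int(np.median(h[m&(abs(y-b)<4)])),int(h[m&(abs(y-b)<4)].max())) for b in range(-190,60,8) if (m&(abs(y-b)<4)).sum()>2])
E
```

```text
before 0
-60 [(-190, 0, 2), (-182, 46, 50), (-174, 47, 50), (-166, 47, 50), (-158, 48, 50), (-150, 47, 50), (-142, 93, 96), (-134, 92, 95), (-126, 73, 93), (-118, 72, 75), (-110, 72, 75), (-102, 72, 75), (-94, 72, 77), (-86, 72, 74), (-78, 73, 75), (-70, 71, 74), (-62, 72, 76), (-54, 72, 77), (-46, 73, 75), (-38, 72, 75), (-30, 72, 74), (-22, 73, 75), (-14, 72, 77), (-6, 72, 75), (2, 72, 75), (10, 72, 76), (18, 59, 72), (26, 48, 51), (34, 47, 49), (42, 47, 49), (50, 48, 50), (58, 48, 52)]
-10 [(-190, 0, 2), (-182, 0, 11), (-174, 12, 14), (-166, 11, 14), (-158, 10, 14), (-150, 11, 14), (-142, 93, 94), (-134, 92, 94), (-126, 73, 94), (-118, 72, 75), (-110, 72, 75), (-102, 72, 76), (-94, 73, 75), (-86, 72, 74), (-78, 72, 75), (-70, 72, 76), (-62, 72, 75), (-54, 73, 76), (-46, 72, 75), (-38, 73, 77), (-30, 73, 76), (-22, 73, 75), (-14, 72, 74), (-6, 72, 76), (2, 72, 75), (10, 72, 76), (18, 72, 73), (26, 0, 5), (34, 0, 3), (42, 0, 3), (50, -1, 1), (58, 0, 3)]
45 [(-190, 0, 2), (-182, 2, 49), (-174, 47, 50), (-166, 48, 51), (-158, 48, 50), (-150, 47, 51), (-142, 91, 94), (-134, 92, 94), (-
[... 3729 characters left out ...]
6, 74, 77), (-38, 73, 76), (-30, 73, 78), (-22, 73, 77), (-14, 73, 79), (-6, 74, 77), (2, 73, 75), (10, 72, 77), (18, 70, 77), (26, 1, 4), (34, 1, 3), (42, 2, 4), (50, 1, 5), (58, 1, 5)]
45 [(-190, -748, -743), (-182, -747, -738), (-174, 45, 50), (-166, 46, 51), (-158, 47, 52), (-150, 43, 51), (-142, 221, 225), (-134, 110, 220), (-126, 94, 223), (-118, 113, 380), (-110, 118, 384), (-102, 137, 386), (-94, 355, 392), (-86, 364, 396), (-78, 371, 402), (-70, 372, 403), (-62, 74, 383), (-54, 72, 77), (-46, 71, 77), (-38, 72, 76), (-30, 72, 77), (-22, 73, 76), (-14, 72, 77), (-6, 72, 76), (2, 73, 78), (10, 72, 77), (18, 72, 78), (26, 48, 52), (34, 48, 52), (42, 48, 54), (50, 48, 51), (58, 49, 52)]
```

```bash
python3 - <<'E'
from h import *
d=camera("scene");b=d["img"][175:265,180:300];w=camera("wrist")["img"]
cv2.imwrite("pics/p3.png",np.hstack([cv2.resize(b,(400,300),interpolation=cv2.INTER_CUBIC),cv2.resize(w,(400,300))]))
E
```

```text
(no output)
```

View pics/p3.png

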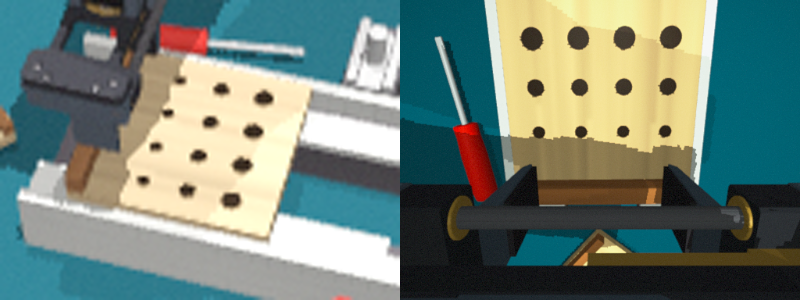

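```bash
python3 - <<'E'
from h import *
c=camera("wrist");T=np.linalg.inv(c["camera_from_world"]);print("cam",rack(T[:3,3]))
f=1.28
for n,u,v in [("Ltip",128,169),("Ltip",122,180),("Rtip",270,167),("Rtip",276,176),("R",285,190),("up",200,182),("up",200,188),("up",200,195),("upbottom",200,200),("board",200,170),("b",200,176)]:
    print(n,rack(world(c,u*f,v*f)))
st()
E
```

```text
cam (np.float64(0.6), np.float64(-46.0), 272.9)
Ltip (np.float64(-48.4), np.float64(-104.7), 112.1)
Ltip (np.float64(-47.5), np.float64(-105.7), 129.0)
Rtip (np.float64(49.8), np.float64(-105.7), 105.9)
Rtip (np.float64(49.0), np.float64(-105.7), 123.1)
R (np.float64(48.8), np.float64(-106.8), 141.6)
up (np.float64(0.5), np.float64(-128.6), 78.6)
up (np.float64(0.5), np.float64(-128.4), 90.9)
up (np.float64(0.4), np.float64(-133.1), 93.7)
upbottom (np.float64(0.4), np.float64(-137.9), 92.7)
board (np.float64(0.5), np.float64(-119.7), 74.0)
b (np.float64(0.5), np.float64(-125.6), 72.6)
t 5.5 rack (np.float64(1.7), np.float64(-122.8), 70.7) toolx yaw 1.711 tilt [-0. -0. -1.] F rack -0.0 -0.8 0.0 w 91.21053625715022
```

The tips sit about 30 mm higher when the gripper is open (they swing on an arc), so they passed over the upstand at z≈105. The board hasn't moved. I'll back off, shut the fingers so the TCP is true, and then push.

Call:
arm_command(plan=[[[0.28, -1.98, 0, 0, 0, 0, 1], [0.28, -1.98, 0, 0, 0, 0, 1], [0.21, -1.5, 0, 0, 0, 0, 1], [0, 0, 0, 0, 0, 0, -1], [0, 0, 0, 0, 0, 0, -1], [0, 0, 0, 0, 0, 0, -1], [0, 0, 0, 0, 0, 0, -1], [0, 0, 0, 0, 0, 0, -1], [0, 0, 0, 0, 0, 0, -1], [-0.02, 0, -0.4, 0, 0, 0, -1], [0, 0, 0, 0, 0, 0, -1]]], grip_force=10)

```text
t: 6.88
position: [626.2, -58.3, 66.3]
tcp_rot: [0.656, 0.755, -0.0, -0.0]
ft_force: [0.5, -0.4, -0.3]
gripper_width: 14.1
grasp_force: 0.0
```

```bash
python3 -c "
from h import *
st()"
```

```text
t 6.875 rack (np.float64(1.1), np.float64(-177.7), 66.3) toolx yaw 1.711 tilt [-0.001  0.    -1.   ] F rack 0.4 -0.5 -0.3 w 14.110333191180038
```

Call:
arm_command(plan=[[[0, 0, 0, 0, 0, 0, -1], [0, 0, 0, 0, 0, 0, -1], [-0.07, 0.5, 0, 0, 0, 0, -1], [-0.07, 0.5, 0, 0, 0, 0, -1], [-0.07, 0.5, 0, 0, 0, 0, -1], [-0.04, 0.3, 0, 0, 0, 0, -1], [-0.04, 0.3, 0, 0, 0, 0, -1], [-0.04, 0.3, 0, 0, 0, 0, -1], [-0.04, 0.3, 0, 0, 0, 0, -1], [-0.04, 0.3, 0, 0, 0, 0, -1]]])

```text
t: 8.12
position: [622.4, -28.2, 66.7]
tcp_rot: [0.656, 0.755, -0.0, -0.0]
ft_force: [0.2, -0.1, -0.3]
gripper_width: 0.6
grasp_force: 0.0
```

```bash
python3 -c "
from h import *
st()"
```

```text
t 8.125 rack (np.float64(1.6), np.float64(-147.3), 66.7) toolx yaw 1.711 tilt [-0. -0. -1.] F rack 0.2 -0.2 -0.3 w 0.550212586797337
```

Call:
arm_command(plan=[[[-0.04, 0.3, 0, 0, 0, 0, -1], [-0.04, 0.3, 0, 0, 0, 0, -1], [-0.04, 0.3, 0, 0, 0, 0, -1], [-0.04, 0.3, 0, 0, 0, 0, -1]]])

```text
t: 8.62
position: [620.8, -16.2, 66.7]
tcp_rot: [0.656, 0.755, 0.0, 0.0]
ft_force: [0.4, 0.1, 0.0]
gripper_width: 0.7
grasp_force: 0.0
```

```bash
python3 - <<'E'
from h import *
st()
c=camera("wrist")
for n,u,v in [("up",256,233),("up",256,240),("up",256,250),("L",240,240),("tip",256,215),("t",256,225),("t",256,260)]: print(n,rack(world(c,u,v)))
d=camera("scene")["img"][175:265,180:300]
cv2.imwrite("pics/p4.png",np.hstack([cv2.resize(d,(400,300),interpolation=cv2.INTER_CUBIC),cv2.resize(c["img"],(400,300))]))
E
```

```text
t 8.625 rack (np.float64(1.8), np.float64(-135.2), 66.7) toolx yaw 1.711 tilt [ 0. -0. -1.] F rack 0.4 0.1 0.0 w 0.6835708231050058
up (np.float64(0.5), np.float64(-133.5), 92.3)
up (np.float64(0.4), np.float64(-137.7), 93.0)
up (np.float64(0.4), np.float64(-189.3), 0.4)
L (np.float64(-4.1), np.float64(-96.5), 184.4)
tip (np.float64(0.5), np.float64(-128.0), 76.2)
t (np.float64(0.5), np.float64(-127.8), 94.0)
t (np.float64(0.3), np.float64(-199.3), 0.7)
```

View pics/p4.png

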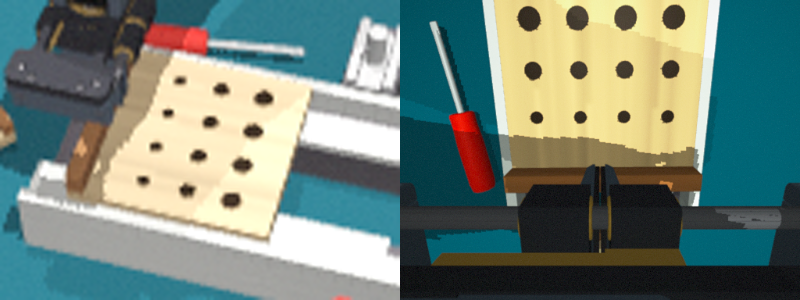

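```bash
python3 - <<'E'
from h import *
c=camera("wrist");f=1.28
for u in (190,194,197,203,206,212):
  print(u,[tuple(float(a) for a in rack(world(c,u*f,v*f))) for v in (166,169,173,178,185)])
s=camera("scene");v,u=np.mgrid[0:384,0:512];P=np.stack([u,v,np.ones_like(u)]).reshape(3,-1)
T=np.linalg.inv(s["camera_from_world"]);w=(T[:3,:3]@(np.linalg.inv(s["mtx"])@P*s["z_map"].ravel())).T+T[:3,3]
d=w[:,:2]-O;x,y,h=d@X,d@Y,w[:,2];m=(abs(x)<20)&(abs(y+135)<25)&(h>97)&(h<150)
for a in w[m][np.argsort(h[m])][:12]: print(rack(a))
E
```

```text
190 [(-6.6, -117.2, 101.8), (-6.3, -117.2, 107.9), (-6.1, -117.6, 114.4), (-5.8, -117.6, 123.2), (-3.3, -96.9, 181.2)]
194 [(-3.7, -117.2, 101.9), (-3.6, -117.0, 108.5), (-3.4, -117.2, 115.6), (-3.3, -117.4, 123.5), (-3.1, -118.9, 131.0)]
197 [(-2.0, -127.1, 73.7), (-1.6, -118.6, 104.1), (-1.5, -118.8, 111.5), (-1.4, -118.9, 119.9), (-1.3, -118.9, 131.1)]
203 [(2.9, -127.4, 73.1), (2.6, -118.8, 103.6), (2.5, -118.4, 112.5), (2.4, -118.8, 120.2), (2.2, -118.9, 131.0)]
206 [(4.7, -117.5, 101.2), (4.5, -117.0, 108.6), (4.4, -117.7, 114.4), (4.2, -117.6, 123.2), (4.0, -119.1, 130.6)]
212 [(10.4, -127.5, 72.8), (8.6, -117.4, 107.6), (8.3, -117.3, 115.3), (7.9, -117.1, 124.4), (4.9, -96.2, 182.7)]
(np.float64(-3.7), np.float64(-116.6), 97.7)
(np.float64(-2.8), np.float64(-116.0), 103.4)
(np.float64(8.7), np.float64(-120.5), 103.4)
(np.float64(7.6), np.float64(-115.4), 103.8)
(np.float64(9.9), np.float64(-117.2), 106.1)
(np.float64(6.9), np.float64(-115.4), 107.1)
(np.float64(-2.7), np.float64(-115.7), 107.9)
(np.float64(5.0), np.float64(-116.0), 108.8)
(np.float64(-4.5), np.float64(-116.2), 109.7)
(np.float64(9.6), np.float64(-117.1), 110.0)
(np.float64(10.4), np.float64(-119.6), 110.1)
(np.float64(9.7), np.float64(-116.8), 114.4)
```

The depth data shows the real fingertips at z≈99, while the state's z reads 66.7. The reported z is about 32 mm low, and x and y agree. The fingers are still above the upstand, so I'll back off and lower by the difference. It's safe there, because the space between the rails is open.

Call:
arm_command(plan=[[[0.28, -1.98, 0, 0, 0, 0, -1], [0.28, -1.98, 0, 0, 0, 0, -1], [0, -0.3, 0, 0, 0, 0, -1], [0, 0, -1.1, 0, 0, 0, -1], [0, 0, -1.1, 0, 0, 0, -1], [0, 0, -1.1, 0, 0, 0, -1], [0, 0, 0, 0, 0, 0, -1]]])

```text
t: 9.7
position: [625.6, -58.6, 32.4]
tcp_rot: [0.656, 0.755, -0.001, -0.001]
ft_force: [0.2, 0.1, 0.1]
gripper_width: 0.5
grasp_force: 0.0
```

```bash
cat >> h.py <<'E'
def cloud(n):
    s=camera(n);v,u=np.mgrid[0:384,0:512];P=np.stack([u,v,np.ones_like(u)]).reshape(3,-1)
    T=np.linalg.inv(s["camera_from_world"]);w=(T[:3,:3]@(np.linalg.inv(s["mtx"])@P*s["z_map"].ravel())).T+T[:3,3]
    d=w[:,:2]-O;return d@X,d@Y,w[:,2]
E
python3 - <<'E'
from h import *
st()
for n in("wrist","scene"):
    x,y,h=cloud(n);p=np.array(rack(robot.state()["position"]),float)
    m=(abs(x-p[0])<12)&(abs(y-p[1])<22)&(h>20)&(h<120)
    print(n,m.sum(),np.percentile(h[m],[0,2,5,50]).round(1) if m.any() else"",np.percentile(y[m],[2,98]).round(1) if m.any() else"")
E
```

```text
t 9.7 rack (np.float64(0.5), np.float64(-177.8), 32.4) toolx yaw 1.711 tilt [-0.002  0.    -1.   ] F rack 0.2 0.1 0.1 w 0.5178654831889586
wrist 1843 [62.9 66.7 69.5 98.6] [-189.6 -159.5]
scene 45 [69.2 69.8 70.4 84.2] [-166. -157.]
```

Real tip height is now about 65 mm and the finger front is at y≈-160. Pushing.

Call:
arm_command(plan=[[[-0.07, 0.5, 0, 0, 0, 0, -1], [-0.07, 0.5, 0, 0, 0, 0, -1], [-0.07, 0.5, 0, 0, 0, 0, -1], [-0.04, 0.3, 0, 0, 0, 0, -1], [-0.04, 0.3, 0, 0, 0, 0, -1], [-0.04, 0.3, 0, 0, 0, 0, -1]]])

```text
t: 10.55
position: [623.3, -35.1, 33.8]
tcp_rot: [0.656, 0.755, -0.0, 0.0]
ft_force: [0.4, -4.9, 1.4]
gripper_width: 0.4
grasp_force: 2.3
```

```bash
python3 -c "
from h import *
st()"
```

```text
t 10.55 rack (np.float64(1.5), np.float64(-154.2), 33.8) toolx yaw 1.711 tilt [ 0. -0. -1.] F rack -0.3 -4.9 1.4 w 0.42465099113891724
```

Contact is made at 4.9 N and the board is sliding. I'll push 85 mm.

Call:
arm_command(plan=[[[-0.07, 0.5, 0, 0, 0, 0, -1], [-0.07, 0.5, 0, 0, 0, 0, -1], [-0.07, 0.5, 0, 0, 0, 0, -1], [-0.07, 0.5, 0, 0, 0, 0, -1], [-0.07, 0.5, 0, 0, 0, 0, -1], [-0.07, 0.5, 0, 0, 0, 0, -1], [-0.07, 0.5, 0, 0, 0, 0, -1], [-0.07, 0.5, 0, 0, 0, 0, -1], [-0.07, 0.5, 0, 0, 0, 0, -1], [-0.07, 0.5, 0, 0, 0, 0, -1], [-0.07, 0.5, 0, 0, 0, 0, -1], [-0.07, 0.5, 0, 0, 0, 0, -1], [-0.07, 0.5, 0, 0, 0, 0, -1], [-0.07, 0.5, 0, 0, 0, 0, -1], [-0.07, 0.5, 0, 0, 0, 0, -1], [-0.07, 0.5, 0, 0, 0, 0, -1], [-0.07, 0.5, 0, 0, 0, 0, -1]]])

```text
t: 12.68
position: [611.2, 50.2, 33.9]
tcp_rot: [0.656, 0.755, -0.0, 0.0]
ft_force: [-0.4, -7.3, 3.0]
gripper_width: 0.5
grasp_force: 3.0
```

```bash
python3 -c "
from h import *
st()
x,y,h=cloud('top')
for lo in(-60,45):
  m=(abs(x-lo-7)<8)&(y>60)&(y<140);e=y[m&(h>60)];print('edge y',e.max().round(1),'h',np.median(h[m&(h>60)]).round(1))"
```

```text
t 12.675 rack (np.float64(1.7), np.float64(-68.1), 33.9) toolx yaw 1.711 tilt [ 0. -0. -1.] F rack -1.4 -7.1 3.0 w 0.5239138281125577
edge y 108.6 h 72.8
edge y 109.3 h 72.7
```

Call:
arm_command(plan=[[[-0.04, 0.3, 0, 0, 0, 0, -1], [-0.04, 0.3, 0, 0, 0, 0, -1], [-0.04, 0.3, 0, 0, 0, 0, -1], [-0.04, 0.3, 0, 0, 0, 0, -1], [-0.04, 0.3, 0, 0, 0, 0, -1], [-0.02, 0.15, 0, 0, 0, 0, -1], [-0.02, 0.15, 0, 0, 0, 0, -1]]])

```text
t: 13.6
position: [608.6, 68.0, 33.7]
tcp_rot: [0.656, 0.755, -0.0, -0.0]
ft_force: [-0.4, -5.7, -0.4]
gripper_width: 0.5
grasp_force: 2.5
```

```bash
cat > e.py <<'E'
from h import *
st()
x,y,h=cloud('top')
for lo in(-60,45):
  m=(abs(x-lo-7)<8)&(y>60)&(y<145)&(h>58)&(h<80);print('edge y',y[m].max().round(1),'h',np.median(h[m]).round(1))
E
python3 e.py
```

```text
t 13.6 rack (np.float64(1.7), np.float64(-50.1), 33.7) toolx yaw 1.711 tilt [-0. -0. -1.] F rack -1.2 -5.6 -0.4 w 0.5351095809713933
edge y 127.6 h 72.5
edge y 127.1 h 72.9
```

Call:
arm_command(plan=[[[-0.02, 0.12, 0, 0, 0, 0, -1], [-0.02, 0.12, 0, 0, 0, 0, -1], [-0.01, 0.1, 0, 0, 0, 0, -1], [0, 0, 0, 0, 0, 0, -1]]])

```text
t: 14.15
position: [608.2, 71.6, 33.6]
tcp_rot: [0.656, 0.755, -0.0, -0.0]
ft_force: [0.0, -1.9, -0.9]
gripper_width: 0.5
grasp_force: 1.0
```

```bash
python3 e.py
```

```text
t 14.15 rack (np.float64(1.7), np.float64(-46.5), 33.6) toolx yaw 1.711 tilt [-0.  0. -1.] F rack -0.3 -1.8 -0.9 w 0.5119315012647039
edge y 129.2 h 65.0
edge y 131.4 h 64.8
```

The board top is now at 65 mm on both sides (it was 73), so it has dropped and sat down. Next I back off, rise, and go to the outer side of the keeper knob.

Call:
arm_command(plan=[[[0.14, -0.99, 0, 0, 0, 0, -1], [0.14, -0.99, 0, 0, 0, 0, -1], [0, 0, 2.5, 0, 0, 0, -1], [0, 0, 2.5, 0, 0, 0, -1], [0, 0, 2.0, 0, 0, 0, -1], [-2.5, 1.46, 0, 0, 0, 0, -1], [-2.5, 1.46, 0, 0, 0, 0, -1], [-2.5, 1.46, 0, 0, 0, 0, -1], [-2.5, 1.46, 0, 0, 0, 0, -1], [-2.5, 1.46, 0, 0, 0, 0, -1], [-2.4, 1.46, 0, 0, 0, 0, -1], [-2.4, 1.46, 0, 0, 0, 0, -1], [0, 0, 0, 0, 0, 0, -1]]])

```text
t: 15.82
position: [437.0, 154.1, 103.8]
tcp_rot: [0.655, 0.755, -0.0, -0.0]
ft_force: [0.2, -0.8, 0.3]
gripper_width: 0.4
grasp_force: 0.0
```

```bash
python3 - <<'E'
from h import *
st();p=np.array(rack(robot.state()["position"]),float)
for n in("wrist","scene"):
    x,y,h=cloud(n)
    m=(abs(x-p[0])<20)&(abs(y-p[1])<22)&(h>90)&(h<180)
    print(n,"tip",m.sum(),np.percentile(h[m],[0,2,50]).round(1) if m.any() else"",np.percentile(x[m],[2,98]).round(1) if m.any() else"")
    k=(abs(x+110)<22)&(abs(y-60)<15)&(h>98)&(h<111)
    print("knob",k.sum(),x[k].mean(),y[k].mean(),h[k].max()) if k.any() else 0
    for X0 in(-60,0,60):
        print([np.median(h[(abs(x-X0)<8)&(abs(y-b)<4)]).round(1) for b in(-22,0,50,100,122)])
c=camera("wrist")["img"];s=camera("scene")["img"][150:290,170:360]
cv2.imwrite("pics/p5.png",np.hstack([cv2.resize(s,(400,300),interpolation=cv2.INTER_CUBIC),cv2.resize(c,(400,300))]))
E
```

```text
t 15.825 rack (np.float64(-156.1), np.float64(59.5), 103.8) toolx yaw 1.712 tilt [-0. -0. -1.] F rack 0.1 -0.8 0.3 w 0.3749893276419902
wrist tip 1161 [134.3 137.  160.6] [-167.5 -147.7]
knob 502 -115.00411084782368 62.0685974490778 109.84429255054869
[np.float64(85.1), np.float64(nan), np.float64(65.1), np.float64(65.2), np.float64(65.1)]
[np.float64(85.1), np.float64(nan), np.float64(65.2), np.float64(65.1), np.float64(65.1)]
[np.float64(nan), np.float64(nan), np.float64(nan), np.float64(nan), np.float64(nan)]
scene tip 0  
knob 34 -110.68099122522564 62.51504830081135 110.93278541039376
[np.float64(85.6), np.float64(66.3), np.float64(66.7), np.float64(66.2), np.float64(64.5)]
[np.float64(84.7), np.float64(64.8), np.float64(65.7), np.float64(65.8), np.float64(65.6)]
[np.float64(84.8), np.float64(64.5), np.float64(64.3), np.float64(66.6), np.float64(65.8)]
  return _methods._mean(a, axis=axis, dtype=dtype,
  ret = ret.dtype.type(ret / rcount)
```

View pics/p5.png

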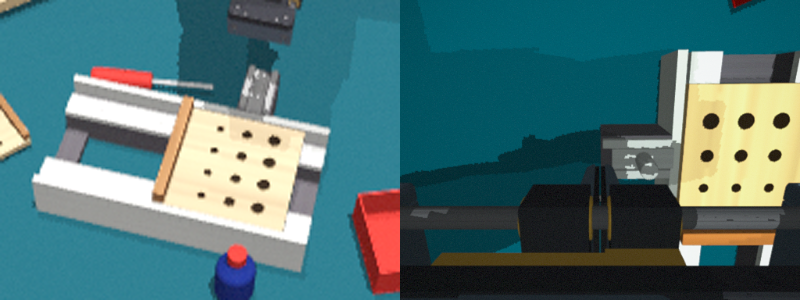

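The board sits level: upstand top 85 mm, panel 65 mm. The knob is at rack (-115, 62) and the real tip height is about 135 mm, so I lower 50 mm and push +x.

Call:
arm_command(plan=[[[0, 0, -1.25, 0, 0, 0, -1], [0, 0, -1.25, 0, 0, 0, -1], [0, 0, -1.25, 0, 0, 0, -1], [0, 0, -1.25, 0, 0, 0, -1], [0.99, 0.14, 0, 0, 0, 0, -1], [0.5, 0.07, 0, 0, 0, 0, -1], [0.5, 0.07, 0, 0, 0, 0, -1], [0.3, 0.04, 0, 0, 0, 0, -1], [0.3, 0.04, 0, 0, 0, 0, -1], [0.3, 0.04, 0, 0, 0, 0, -1]]])

```text
t: 17.27
position: [467.0, 157.9, 53.8]
tcp_rot: [0.656, 0.755, -0.0, -0.0]
ft_force: [-1.7, 1.2, 2.1]
gripper_width: 0.7
grasp_force: 1.2
```

```bash
python3 -c "
from h import *
st()"
```

```text
t 17.275 rack (np.float64(-125.8), np.float64(58.9), 53.8) toolx yaw 1.711 tilt [-0. -0. -1.] F rack -1.5 1.4 2.1 w 0.7187427611353832
```

Call:
arm_command(plan=[[[0.3, 0.04, 0, 0, 0, 0, -1], [0.3, 0.04, 0, 0, 0, 0, -1], [0.3, 0.04, 0, 0, 0, 0, -1], [0.3, 0.04, 0, 0, 0, 0, -1], [0.3, 0.04, 0, 0, 0, 0, -1], [0.3, 0.04, 0, 0, 0, 0, -1], [0.3, 0.04, 0, 0, 0, 0, -1]]])

```text
t: 18.15
position: [488.2, 160.7, 53.7]
tcp_rot: [0.656, 0.755, -0.0, -0.0]
ft_force: [-1.8, 1.4, 1.0]
gripper_width: 0.4
grasp_force: 1.1
```

```bash
cat > k.py <<'E'
from h import *
st()
x,y,h=cloud("wrist")
k=(x>-118)&(x<-65)&(abs(y-60)<14)&(h>101)&(h<112)
print("top pts x",np.percentile(x[k],[1,50,99]).round(1) if k.any() else 0)
b=(x>-90)&(x<-30)&(abs(y-60)<8)&(h>69.5)&(h<77); print("blade tip x",x[b].max().round(1) if b.any() else 0)
E
python3 k.py
```

```text
t 18.15 rack (np.float64(-104.5), np.float64(58.7), 53.7) toolx yaw 1.711 tilt [-0. -0. -1.] F rack -1.5 1.6 1.0 w 0.42003360452307736
top pts x [-89.6 -88.1 -87.1]
blade tip x -57.4
```

Call:
arm_command(plan=[[[0.2, 0.03, 0, 0, 0, 0, -1], [0.2, 0.03, 0, 0, 0, 0, -1], [0.15, 0.02, 0, 0, 0, 0, -1], [0.1, 0.01, 0, 0, 0, 0, -1], [0, 0, 0, 0, 0, 0, -1]]])

```text
t: 18.82
position: [494.6, 161.5, 53.7]
tcp_rot: [0.656, 0.755, 0.0, 0.0]
ft_force: [-1.1, 1.3, -0.6]
gripper_width: 0.2
grasp_force: 0.6
```

```bash
python3 k.py
```

```text
t 18.825 rack (np.float64(-97.9), np.float64(58.6), 53.7) toolx yaw 1.711 tilt [ 0.  0. -1.] F rack -0.9 1.5 -0.6 w 0.24413776829974998
top pts x [-83.1 -81.4 -80. ]
blade tip x -51.0
```

Call:
arm_command(plan=[[[0.1, 0.01, 0, 0, 0, 0, -1], [0.1, 0.01, 0, 0, 0, 0, -1], [0, 0, 0, 0, 0, 0, -1]]])

```text
t: 19.25
position: [496.5, 161.8, 53.7]
tcp_rot: [0.656, 0.755, -0.0, -0.0]
ft_force: [-2.8, 1.0, 1.3]
gripper_width: 0.6
grasp_force: 1.0
```

```bash
python3 k.py
```

```text
t 19.25 rack (np.float64(-96.0), np.float64(58.6), 53.7) toolx yaw 1.711 tilt [-0.  0. -1.] F rack -2.7 1.4 1.3 w 0.6165812408924316
top pts x [-80.3 -79.2 -77.1]
blade tip x -49.0
```

Friction only so far, so I keep going until the stop shows up as a force.

Call:
arm_command(plan=[[[0.1, 0.01, 0, 0, 0, 0, -1], [0.1, 0.01, 0, 0, 0, 0, -1], [0, 0, 0, 0, 0, 0, -1]]])

```text
t: 19.68
position: [496.9, 161.8, 53.5]
tcp_rot: [0.656, 0.755, -0.001, -0.001]
ft_force: [-12.5, 1.6, 10.7]
gripper_width: 0.3
grasp_force: 6.4
```

```bash
python3 k.py
```

```text
t 19.675 rack (np.float64(-95.6), np.float64(58.5), 53.5) toolx yaw 1.711 tilt [-0.003 -0.001 -1.   ] F rack -12.2 3.4 10.7 w 0.2889232780236074
top pts x [-79.7 -78.9 -78.2]
blade tip x -48.9
```

Hard stop reached: 12 N with no further motion. Backing off, rising and checking.

Call:
arm_command(plan=[[[-0.5, -0.07, 0, 0, 0, 0, -1], [-0.99, -0.14, 0, 0, 0, 0, -1], [-0.99, -0.14, 0, 0, 0, 0, -1], [0, 0, 2.5, 0, 0, 0, -1], [0, 0, 2.5, 0, 0, 0, -1], [0, 0, 2.5, 0, 0, 0, -1], [0, 0, 2.5, 0, 0, 0, -1], [0, 0, 0, 0, 0, 0, -1], [0, 0, 0, 0, 0, 0, -1]]])

```text
t: 20.85
position: [473.1, 158.3, 153.0]
tcp_rot: [0.656, 0.755, -0.0, -0.0]
ft_force: [-0.7, -0.5, -0.4]
gripper_width: 0.4
grasp_force: 0.0
```

```bash
python3 - <<'E'
from h import *
exec(open("k.py").read())
x,y,h=cloud("scene")
for X0 in(-40,0,60): print([np.median(h[(abs(x-X0)<8)&(abs(y-b)<4)]).round(1) for b in(-22,0,90,122)])
c=camera("wrist")["img"];s=camera("scene")["img"][150:290,170:360]
cv2.imwrite("pics/p6.png",np.hstack([cv2.resize(s,(400,300),interpolation=cv2.INTER_CUBIC),cv2.resize(c,(400,300))]))
E
```

```text
t 20.85 rack (np.float64(-119.7), np.float64(58.5), 153.0) toolx yaw 1.711 tilt [-0.001 -0.    -1.   ] F rack -0.8 -0.4 -0.4 w 0.3716070744589334
top pts x [-86.8 -79.9 -72.3]
blade tip x -49.3
[np.float64(85.4), np.float64(65.3), np.float64(280.2), np.float64(64.9)]
[np.float64(84.2), np.float64(66.0), np.float64(64.7), np.float64(66.7)]
[np.float64(84.1), np.float64(64.2), np.float64(64.7), np.float64(65.4)]
```

View pics/p6.png

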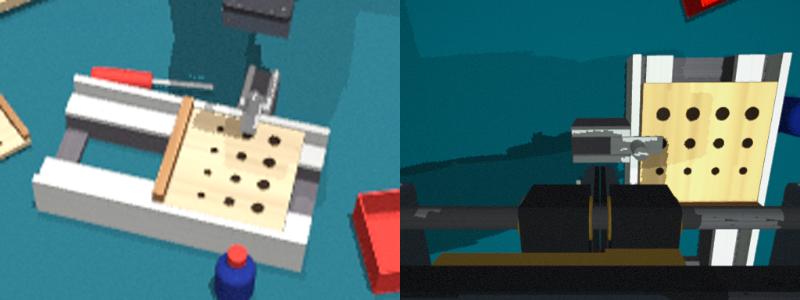

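The blade lies over the edge of the seated board with its knob at x≈-80 (home). The bottle, screwdriver and bin are where they were.

```bash
python3 -c "
from h import *
print(sign_off())"
```

```text
the job is handed in; nothing more can be done
None
```

The board is seated in the notches (its top dropped from 73 to 65 mm), the keeper bolt is pushed home to its hard stop over the board's edge, the arm is clear, and the job was handed in at about 21 s, though the verdict was not shown.

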